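Find the full lancet tin by feel

TASK

Only one of the three closed sterile tins on the counter is still full of steel lancets; they must not be opened, so heft them to tell which. Stand the two nearly empty ones upright in the open drawer of the white chest, setting them down without dropping them, and finish still gripping the full, heaviest one, held up steady with its base at least 20 cm above the counter. Keep the tins upright throughout and leave the other things on the counter where they are.

Things in the scene. Friction and masses are not known exactly. Their poses are not given: they have to be found in the camera images.
- tin_a: one of three identical closed steel tins standing on the counter; 60 mm diameter (62 at the lid, top 20 mm), 86 mm tall, 97 with its 18 mm wide lid knob; origin at the centre of its underside, z up. Grip its smooth wall 5 to 64 mm up. Weighs 0.15 to 0.22 kg nearly empty, 0.43 to 0.57 kg full; which one is full changes every time and cannot be seen. Contents lie low and shift under 2 mm
- tin_b: one of three identical closed steel tins standing on the counter; 60 mm diameter (62 at the lid, top 20 mm), 86 mm tall, 97 with its 18 mm wide lid knob; origin at the centre of its underside, z up. Grip its smooth wall 5 to 64 mm up. Weighs 0.15 to 0.22 kg nearly empty, 0.43 to 0.57 kg full; which one is full changes every time and cannot be seen. Contents lie low and shift under 2 mm
- tin_c: one of three identical closed steel tins standing on the counter; 60 mm diameter (62 at the lid, top 20 mm), 86 mm tall, 97 with its 18 mm wide lid knob; origin at the centre of its underside, z up. Grip its smooth wall 5 to 64 mm up. Weighs 0.15 to 0.22 kg nearly empty, 0.43 to 0.57 kg full; which one is full changes every time and cannot be seen. Contents lie low and shift under 2 mm
- counter: the fixed marble-topped counter on which the robot and everything else stand; its top is at height 0
- drawer: the open drawer of the fixed white instrument chest (300 mm deep, 340 wide, 140 high; a fixed 60 mm tall glove box on top, set back). Origin under the middle of the drawer, x into the chest, y across, z up. It starts 165 to 200 mm out of 213, slides along x with about 1 N of friction; a bar handle stands 35 mm out from its front panel
- drawer_in (a point): point on the empty drawer's inner floor, 22 mm above the counter, moving with the drawer; axes as the chest's (x into the chest, y across, z up). From this point the inside spans y -149 to 149 mm; its open part spans x from -85 (drawer front) to +73..+108 mm (the chest's front edge). Side walls end 96 mm above the floor, the front panel 106 mm (128 mm above the counter)
- vial_rack: green vial rack 90 x 56 mm, 44 mm tall with its vials, loose on the counter among the tins, not to be disturbed; origin at the centre of its underside
- kidney_dish: steel kidney dish, about 100 x 196 mm, 36 mm tall, loose, not to be disturbed; origin at its underside near the middle
- amber_bottle: amber glass bottle, 56 mm diameter, 130 mm tall, loose, not to be disturbed; origin at the centre of its underside
- gallipot: small open steel cup, 50 mm diameter at the rim, 45 mm tall, loose, not to be disturbed; origin at the centre of its underside
- syringe_carton: white and red carton 180 x 110 mm, 100 mm tall with a raised flap, loose, not to be disturbed; origin at the centre of its underside
Mind the look-alikes: they are no part of the job. What is shaped like the tin_a but purple is not meant.

How it is judged:
By the outcome, as a careful person would: the job done as asked, in the order asked, and still so for the second after the job is handed in, while the arm keeps its last pose, push and grip.
It also fails if it takes over 72 s, if anything falls off the work surface, if the arm or the gripper's body presses on something with over 40 N, if the wrist force passes 120 N, or if a joint passes its speed limit or range.

ROBOT

A 6-joint arm with a two-finger parallel gripper is mounted at the origin on the work surface. World frame = base frame: x ahead of the robot, y to its left, z up, the work surface at z = 0. Lengths are in m, angles in degrees, forces in N, time in s.
With the tool pointing down it reaches from about 0.4 to 0.825 m from the base axis. Payload 7 kg.
Tool frame: the origin (TCP) lies midway between the tips of the shut fingers; the grasp point (between the pads) lies 19 mm behind it; z points along the fingers, y is the line along which they close (so a half turn about z gives the same grasp; the last joint's range is limited). The gripper opens to 88 mm and grips with 3 to 60 N. Pads are 19 mm wide; open, the fingers measure 130 mm over their backs; the gripper's body (78 mm by 193 mm) begins 47 mm behind the grasp point.
Start: joints at [16.507, 20.546, 0.682, 0, -70.136, -16.507], TCP at [0.675, -0, 0.227] pointing down, gripper open.
Joint ranges: [-176.03, 176.03], [-82.01, 121.73], [-58.28, 71.71], [-173.87, 95.51], [-174.79, -0.11], [-173.66, 173.66]. Speed limits (degrees/s): [136.94, 136.94, 172.46, 180, 180, 180].

INTERFACE

Orientations are given as [roll, pitch, yaw] about the fixed x, y, z axes, in that order (R = Rz(yaw) Ry(pitch) Rx(roll)).
In Python, from plant import r gives the robot as it stands.
- The arm moves only by the tool carry_out, never from a script. Its argument "deltas" is a list of rows, each a list of 3 entries, a list of its own where there are three numbers: the opening, from 0 (shut) to 1 (fully open), then the shift along the tool's x, y, z in mm, then the turn, a rotation vector about the tool's x, y, z in rad. In form: [[gripper, [tx, ty, tz], [rx, ry, rz]], ...]. A call has 1 to 12 rows; each row is the pose to reach, as a shift and turn from the pose commanded when the call began, along the tool's axes at that moment; what a row does not reach only later rows make up. A row lasts 1/10 s, in which the tool goes at most 50 mm and 8.59 degrees, less where a joint would pass 70% of its speed; a pose out of reach is approached as far as the arm can. A call with a gripper value outside its range is refused whole. The fingers move at their own pace and stop on an object; "squeeze" is the grip in N (left out, the last holds). Time passes only in rows, so rows that repeat a pose let the fingers close. It gives the time, the measured TCP pose, the force, the opening and the grip force at its end, in the units of the state.
- r.get_state(): the state, without advancing time (a new reading comes with each control period).
- r.capture(name): name is "scene" or "side" or "wrist"; returns (picture, depth): 480x640x3 uint8, red, green, blue; 480x640 float32, m along the optical axis (not along the pixel's ray), 0 where there is no reading.
- r.get_calibration(name): a dict with "fov_y" (degrees; the focal length in pixels is half the picture's height over the tangent of half this angle, whatever the lens; pixels are square), "cx", "cy" (the principal point, pixels), "distortion" ([k1, k2, p1, p2, k3] as OpenCV has them; the pictures are not rectified), "view" (4x4, takes a point from world to camera coordinates). Camera axes: x right, y down, z forward; pixel columns grow to the right and rows downward; lengths in m; the calibration is good to about 2 mm. A picture is of the moment at which its call begins: read the wrist's pose just before it. get_calibration takes no time and is no camera call; for the wrist camera it gives the pose at the moment of the call.
- r.close_job(): hands the job in; it is judged then, once.
The state is a dict: "time_s": time; "joints": joint angles; "qd": joint speeds; "joint_torque": joint torques, N m; "tcp_pos": TCP position; "eef_rot": TCP orientation; "contact_force": force on the tool from outside, world axes, zero at the start; "moment": the same for the moment, N m; "gripper_width": finger opening in m; "gripper_force": force on a finger pad.
Only numpy, scipy, OpenCV 4.12 (cv2) and the standard library are available. Lean on these libraries where they do the work, as an engineer would, in place of code of your own. Each camera call takes 0.05 s, during which the arm holds its last target. There are 200 camera calls.

## Working session

There is one attempt and no reset: what is moved stays moved. The work goes in short steps, Python scripts to look and compute and a tool call to move; the robot and the scene stay as the last step left them, time stands still between calls to the robot, and variables do not carry over. Pictures are saved under pics/ and viewed, at most 10 in all, crops included, and the job is handed in when it is done.

Besides the shell and the picture viewer there is one more tool, called in YAML: its name, and indented under it one key for each argument. carry_out: Moves the arm, as the interface text tells. Its arguments: {"type":"object","properties":{"deltas":{"type":"array"},"squeeze":{"type":"number"}},"required":["deltas"]}

```bash
mkdir -p pics; cat > h.py <<'E'
import numpy as np, cv2
from plant import r
def K(c):
    f=240/np.tan(np.radians(c["fov_y"])/2); return np.array([[f,0,c["cx"]],[0,f,c["cy"]],[0,0,1.]])
def pts(c,depth):
    "world point per pixel"
    v,u=np.mgrid[0:480,0:640]
    n=cv2.undistortPoints(np.stack([u,v],-1).reshape(-1,1,2).astype(np.float64),K(c),np.array(c["distortion"],float)).reshape(480,640,2)
    P=np.dstack([n[...,0]*depth,n[...,1]*depth,depth]); V=np.linalg.inv(np.array(c["view"]))
    W=P@V[:3,:3].T+V[:3,3]; W[depth<=0]=np.nan
    return W
def save(n,im): cv2.imwrite(f"pics/{n}.png",im[...,::-1])
E
python3 - <<'E'
from h import *
print(r.get_state())
for n in("scene","side"):
    c=r.get_calibration(n); im,d=r.capture(n); save(n,im); np.savez(n,im=im,d=d,W=pts(c,d)); print(n,c)
E
```

```text
{'time_s': 0.0, 'joints': array([ 1.65074775e+01,  2.05918099e+01,  6.33522095e-01, -1.94829242e-02,
       -7.01358446e+01, -1.65067361e+01]), 'qd': array([ 0.04922901,  0.00855196,  0.05193622, -0.00864526,  0.00590788,
        0.00990009]), 'joint_torque': array([-8.00930356e-04, -5.82726967e+01,  2.93058443e+01,  6.99745238e+00,
        6.93249181e-03, -2.06530804e-04]), 'tcp_pos': array([ 6.74509405e-01, -2.46827192e-05,  2.25618551e-01]), 'eef_rot': array([ 1.79904543e+02, -9.18788768e-03, -9.00058861e+01]), 'contact_force': array([-0.13064847,  0.01856715, -0.52306296]), 'moment': array([-0.02593668, -0.03361778, -0.00525992]), 'gripper_force': 0.0, 'gripper_width': 0.08766253363746808}
scene {'fov_y': 54.090250349463275, 'cx': 314.750387945241, 'cy': 239.7266928831383, 'distortion': array([-0.07452632,  0.        ,  0.        ,  0.        ,  0.        ]), 'view': array([[-5.21678172e-01,  8.53141603e-01,  1.13634596e-03,
         3.29477315e-01],
       [ 5.23415889e-01,  3.21109076e-01, -7.89255832e-01,
        -2.66748037e-01],
       [-6.73711877e-01, -4.11142758e-01, -6.14063466e-01,
         1.50888263e+00],
       [ 0.00000000e+00,  0.00000000e+00,  0.00000000e+00,
         1.00000000e+00]])}
side {'fov_y': 51.35934813580297, 'cx': 328.44209109891375, 'cy': 246.17772793632275, 'distortion': array([0.02720205, 0.        , 0.        , 0.        , 0.        ]), 'view': array([[-0.99745661, -0.07098217, -0.00646897,  0.5585172 ],
       [-0.03767997,  0.60216562, -0.79748152,  0.09429053],
       [ 0.06050236, -0.79520946, -0.60330869,  0.90069594],
       [ 0.        ,  0.        ,  0.        ,  1.        ]])}
```

View pics/scene.png

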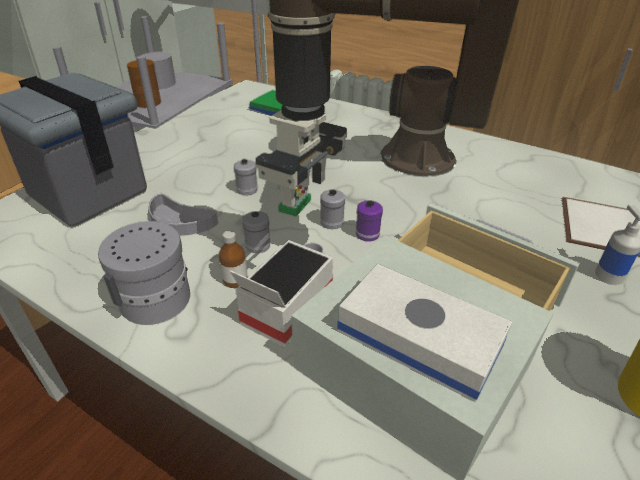

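View pics/side.png

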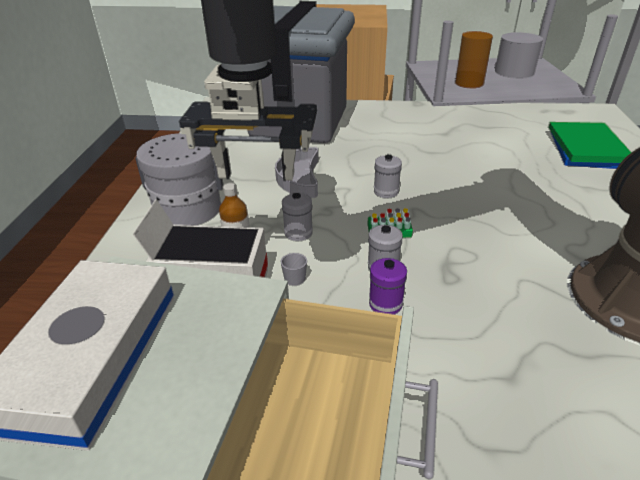

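Scene picture: grey tins with black knobs at (246,176), (256,228) and (332,208), and the purple look-alike at (369,220). Other grey items are the gallipot (314,248), the dish and the drum. In the side view the tins are at (388,175), (297,215) and (385,245), purple at (388,285). The drawer is at the lower middle, with its handle at (430,430).

```bash
cat > m.py <<'E'
from h import *
from scipy.optimize import least_squares
D={n:np.load(n+".npz") for n in("scene","side")}
def fit(n,u,v,w=22):
    W=D[n]["W"][v-35:v+35,u-w:u+w].reshape(-1,3); c0=D[n]["W"][v,u]
    W=W[np.isfinite(W[:,0])]
    s=W[(W[:,2]>.008)&(W[:,2]<.062)&(np.hypot(*(W[:,:2]-c0[:2]).T)<.05)]
    C=np.array(r.get_calibration(n)["view"]); cam=-C[:3,:3].T@C[:3,3]
    d=c0[:2]-cam[:2]; x0=c0[:2]+.03*d/np.linalg.norm(d)
    q=least_squares(lambda p:np.hypot(s[:,0]-p[0],s[:,1]-p[1])-.03,x0,loss="soft_l1",f_scale=.002)
    t=W[(W[:,2]>.082)&(W[:,2]<.1)&(np.hypot(*(W[:,:2]-q.x).T)<.04)]
    print(n,u,v,q.x.round(4),"rms",np.sqrt(np.mean(np.clip(abs(q.fun),0,.01)**2)).round(4),"top",np.nanmedian(t[:,:2],0).round(4),len(s),len(t))
for u,v in[(246,180),(256,232),(332,212),(369,224)]: fit("scene",u,v)
for u,v in[(388,182),(297,215),(385,240),(388,295)]: fit("side",u,v)
for n in D:
    W=D[n]["W"]; im=D[n]["im"]; hsv=cv2.cvtColor(im,cv2.COLOR_RGB2HSV)
    g=(abs(hsv[...,0].astype(int)-62)<15)&(hsv[...,1]>120)&(W[...,0]>.3)&(W[...,0]<1)&(abs(W[...,1])<.4)&(W[...,2]<.08)
    print(n,"green",np.nanmin(W[g],0).round(3),np.nanmax(W[g],0).round(3),g.sum())
# drawer: wood pixels
W=D["side"]["W"];im=D["side"]["im"]
for p in[(340,460),(320,400),(350,330),(405,320),(400,400),(393,470),(405,312),(287,300),(280,300),(250,340),(210,470),(415,384),(432,384),(430,470),(290,270),(255,250),(230,240)]:
    print(p,W[p[1],p[0]].round(3))
W=D["scene"]["W"]; print("scene")
for p in[(430,207),(400,240),(433,210),(500,240),(575,262),(572,270),(556,306),(470,272),(500,300),(520,310),(400,250),(375,245),(548,318),(500,235)]: print(p,W[p[1],p[0]].round(3))
E
python3 m.py
```

```text
scene 246 180 [ 0.4456 -0.3437] rms 0.0019 top [ 0.4526 -0.3353] 345 171
scene 256 232 [ 0.6361 -0.1616] rms 0.0013 top [ 0.6419 -0.157 ] 444 314
scene 332 212 [ 0.4575 -0.0557] rms 0.0015 top [ 0.4641 -0.0516] 408 255
scene 369 224 [0.4544 0.0459] rms 0.0015 top [0.4609 0.0505] 426 286
side 388 182 [ 0.4465 -0.3444] rms 0.0017 top [ 0.4471 -0.337 ] 506 263
side 297 215 [ 0.6364 -0.1624] rms 0.0013 top [ 0.6348 -0.1554] 609 372
side 385 240 [ 0.458  -0.0569] rms 0.0009 top [ 0.4589 -0.0498] 302 494
side 388 295 [0.4549 0.0444] rms 0.0009 top [0.4559 0.0511] 791 626
scene green [ 0.399 -0.2    0.001] [ 0.492 -0.147  0.027] 187
side green [ 0.397 -0.204  0.005] [ 0.489 -0.155  0.032] 149
(340, 460) [0.52  0.354 0.02 ]
(320, 400) [0.553 0.267 0.02 ]
(350, 330) [0.514 0.185 0.078]
(405, 320) [0.439 0.207 0.127]
(400, 400) [0.452 0.338 0.128]
(393, 470) [0.463 0.423 0.127]
(405, 312) [0.438 0.191 0.126]
(287, 300) [0.608 0.168 0.117]
(280, 300) [0.614 0.188 0.136]
(250, 340) [0.641 0.269 0.14 ]
(210, 470) [0.65  0.436 0.129]
(415, 384) [0.429 0.297 0.106]
(432, 384) [0.409 0.297 0.108]
(430, 470) [0.422 0.409 0.108]
(290, 270) [0.629 0.01  0.042]
(255, 250) [0.684 0.029 0.1  ]
(230, 240) [0.733 0.003 0.099]
scene
(430, 207) [0.439 0.188 0.123]
(400, 240) [0.581 0.176 0.119]
(433, 210) [0.442 0.197 0.12 ]
(500, 240) [0.469 0.356 0.117]
(575, 262) [0.475 0.505 0.127]
(572, 270) [0.487 0.505 0.115]
(556, 306) [0.475 0.506 0.004]
(470, 272) [0.486 0.316 0.022]
(500, 300) [0.676 0.402 0.142]
(520, 310) [0.68  0.438 0.14 ]
(400, 250) [0.639 0.198 0.141]
(375, 245) [0.648 0.149 0.14 ]
(548, 318) [0.674 0.483 0.14 ]
(500, 235) [0.465 0.353 0.127]
```

```bash
cat > d.py <<'E'
from h import *
D={n:np.load(n+".npz") for n in("scene","side")}
P=np.vstack([D[n]["W"].reshape(-1,3) for n in D]); P=P[np.isfinite(P[:,0])]
b=P[(P[:,0]>.35)&(P[:,0]<.85)&(P[:,1]>-.45)&(P[:,1]<.55)&(P[:,2]<.16)]
H=np.zeros((200,400)); i=((b[:,0]-.35)/.0025).astype(int); j=((.55-b[:,1])/.0025).astype(int)
np.maximum.at(H,(199-i,j),b[:,2])
im=cv2.applyColorMap((np.clip(H,0,.16)/.16*255).astype(np.uint8),cv2.COLORMAP_JET); im[H==0]=0
im=cv2.resize(im,(800,400),interpolation=0)
for k in range(10): cv2.putText(im,f"{.5-.1*k:.1f}",(int((.05+.1*k)/.0025*2),10),0,.35,(255,255,255))
for k in range(5): cv2.putText(im,f"{.4+.1*k:.1f}",(0,int((199-(.05+.1*k)/.0025)*2)),0,.35,(255,255,255))
cv2.imwrite("pics/map.png",im)
for n in D:
    W=D[n]["W"].reshape(-1,3); W=W[np.isfinite(W[:,0])]
    def line(m,swap,nm):
        a=W[m]; x,y=(a[:,1],a[:,0]) if swap else (a[:,0],a[:,1])
        print(n,nm,len(a),"lo/hi of",[(np.percentile(y[(x>s)&(x<s+.03)],[2,50,98]).round(4).tolist(),round(s+.015,3)) for s in np.arange(x.min(),x.max(),.03) if ((x>s)&(x<s+.03)).sum()>15])
    line((abs(W[:,2]-.127)<.004)&(W[:,0]>.42)&(W[:,0]<.5)&(W[:,1]>.15)&(W[:,1]<.55),1,"front x@y")
    line((abs(W[:,2]-.118)<.003)&(W[:,0]>.46)&(W[:,0]<.64)&(W[:,1]>.13)&(W[:,1]<.23),0,"sideR y@x")
    line((abs(W[:,2]-.118)<.003)&(W[:,0]>.46)&(W[:,0]<.64)&(W[:,1]>.43)&(W[:,1]<.55),0,"sideL y@x")
    line((abs(W[:,2]-.14)<.003)&(W[:,0]>.55)&(W[:,0]<.72)&(W[:,1]>.13)&(W[:,1]<.55),1,"chest x@y")
E
python3 d.py
```

```text
scene front x@y 946 lo/hi of [([0.4278, 0.4386, 0.4448], np.float64(0.197)), ([0.4309, 0.4435, 0.4506], np.float64(0.227)), ([0.4366, 0.4475, 0.4549], np.float64(0.257)), ([0.4411, 0.4512, 0.4576], np.float64(0.287)), ([0.4441, 0.4555, 0.4618], np.float64(0.317)), ([0.4492, 0.4605, 0.4667], np.float64(0.347)), ([0.4533, 0.4643, 0.4709], np.float64(0.377)), ([0.4578, 0.469, 0.4749], np.float64(0.407)), ([0.4633, 0.4739, 0.4801], np.float64(0.437)), ([0.4673, 0.4776, 0.4842], np.float64(0.467)), ([0.4725, 0.4823, 0.489], np.float64(0.497))]
scene sideR y@x 135 lo/hi of [([0.1861, 0.1916, 0.1954], np.float64(0.476)), ([0.181, 0.1871, 0.191], np.float64(0.506)), ([0.1772, 0.1825, 0.1864], np.float64(0.536)), ([0.1732, 0.1777, 0.1821], np.float64(0.566))]
scene sideL y@x 335 lo/hi of [([0.4321, 0.4689, 0.5082], np.float64(0.487)), ([0.4872, 0.491, 0.494], np.float64(0.517)), ([0.4827, 0.4871, 0.4914], np.float64(0.547)), ([0.4776, 0.4824, 0.4866], np.float64(0.577)), ([0.4749, 0.4786, 0.4826], np.float64(0.607))]
scene chest x@y 5311 lo/hi of [([0.6137, 0.6766, 0.7181], np.float64(0.151))
[... 1351 characters left out ...]
((abs(W[:,2]-.118)<.003)&(W[:,0]>.46)&(W[:,0]<.64)&(W[:,1]>.43)&(W[:,1]<.55),0,"sideL y@x")
    ~~~~^^^^^^^^^^^^^^^^^^^^^^^^^^^^^^^^^^^^^^^^^^^^^^^^^^^^^^^^^^^^^^^^^^^^^^^^^^^^^^^^^^^^^^^^^^^
  File "d.py", line 16, in line
    print(n,nm,len(a),"lo/hi of",[(np.percentile(y[(x>s)&(x<s+.03)],[2,50,98]).round(4).tolist(),round(s+.015,3)) for s in np.arange(x.min(),x.max(),.03) if ((x>s)&(x<s+.03)).sum()>15])
                                                                                                                                     ~~~~~^^
    return umr_minimum(a, axis, None, out, keepdims, initial, where)
ValueError: zero-size array to reduction operation minimum which has no identity
```

View pics/map.png

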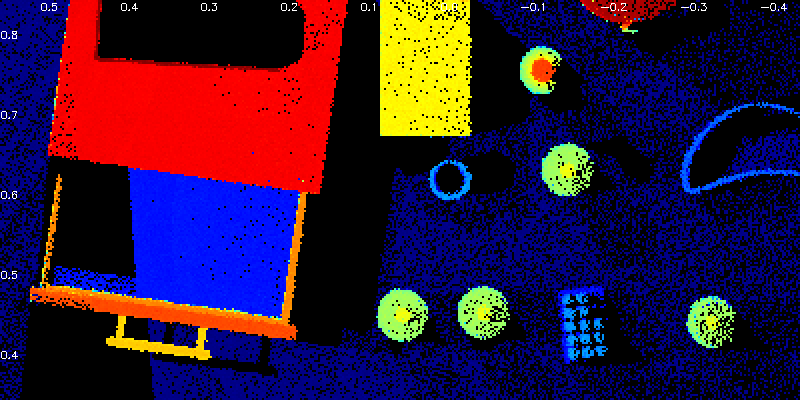

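The map shows four tin shapes. Three are tins: T1 (.446,-.344), T2 (.636,-.162) and T3 (.458,-.056). The fourth, at (.455,.045), is the purple one. The bottle is at (.755,-.125), the gallipot at (.62,-.01) and the rack at (.445,-.175).

Candidates (scene pixels): T1 (246,176), T2 (256,228), T3 (332,208), purple (369,220, rejected), gallipot (314,248, rejected, open), drum (145,270, rejected, too big). One close crop will check this.

```bash
python3 - <<'E'
from h import *
im=np.load("scene.npz")["im"]; save("crop",cv2.resize(im[145:270,220:400],None,fx=4,fy=4,interpolation=cv2.INTER_CUBIC))
E
```

```text
(no output)
```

View pics/crop.png

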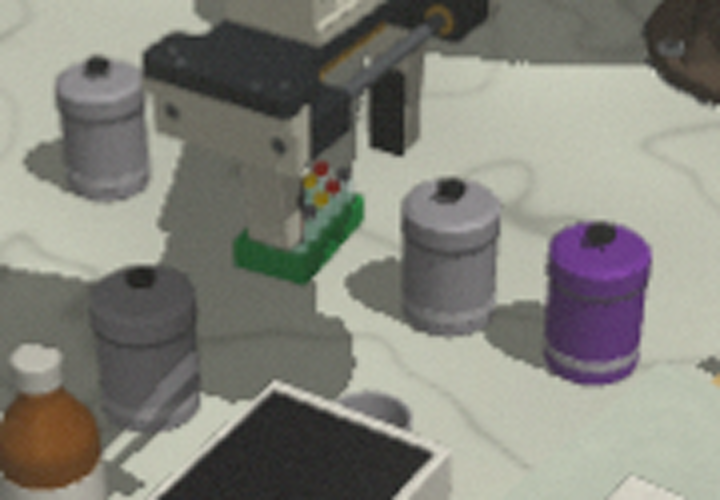

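carry_out:
  deltas:
    - [1, [8, 30, 0], [0, 0, 0]]
    - [1, [19, 75, 0], [0, 0, 0]]
    - [1, [32, 122, 0], [0, 0, 0]]
    - [1, [43, 167, 0], [0, 0, 0]]
    - [1, [52, 202, 0], [0, 0, 0]]
    - [1, [56, 217, 0], [0, 0, 0]]
    - [1, [56, 217, 0], [0, 0, 0]]
    - [1, [56, 217, 0], [0, 0, 0]]
    - [1, [56, 217, 0], [0, 0, 0]]
    - [1, [56, 217, 0], [0, 0, 0]]

```text
time_s: 1.1
tcp_pos: [0.4588, -0.0558, 0.2261]
eef_rot: [179.9, -0.0, -90.0]
contact_force: [-0.0, -0.6, -0.2]
gripper_width: 0.0876
gripper_force: 0.0
```

The crop shows three grey tins at (100,130), (145,345) and (450,255), with the purple one at (598,300). The choice holds, so I descend on T3.

carry_out:
  deltas:
    - [1, [0, 0, 25], [0, 0, 0]]
    - [1, [0, 0, 60], [0, 0, 0]]
    - [1, [0, 0, 95], [0, 0, 0]]
    - [1, [0, 0, 125], [0, 0, 0]]
    - [1, [0, 0, 150], [0, 0, 0]]
    - [1, [0, 0, 170], [0, 0, 0]]
    - [1, [0, 0, 183], [0, 0, 0]]
    - [1, [0, 0, 191], [0, 0, 0]]
    - [1, [0, 0, 191], [0, 0, 0]]
    - [1, [0, 0, 191], [0, 0, 0]]

```text
time_s: 2.1
tcp_pos: [0.4584, -0.0559, 0.0357]
eef_rot: [180.0, -0.0, -90.0]
contact_force: [-0.3, 0.8, 1.0]
gripper_width: 0.0877
gripper_force: 0.0
```

carry_out:
  deltas:
    - [0, [0, 0, 0], [0, 0, 0]]
    - [0, [0, 0, 0], [0, 0, 0]]
    - [0, [0, 0, 0], [0, 0, 0]]
    - [0, [0, 0, 0], [0, 0, 0]]
    - [0, [0, 0, 0], [0, 0, 0]]
    - [0, [0, 0, 0], [0, 0, 0]]
    - [0, [0, 0, 0], [0, 0, 0]]
    - [0, [0, 0, 0], [0, 0, 0]]
  squeeze: 35

```text
time_s: 2.9
tcp_pos: [0.4581, -0.056, 0.0359]
eef_rot: [-180.0, 0.0, -90.0]
contact_force: [-1.0, 0.9, 6.6]
gripper_width: 0.0618
gripper_force: 35.0
```

carry_out:
  deltas:
    - [0.85, [0, 0, 0], [0, 0, 0]]
    - [0.85, [0, 0, 0], [0, 0, 0]]
    - [0.85, [0, 0, 0], [0, 0, 0]]
    - [0.85, [0, 0, 1.5], [0, 0, 0]]
    - [0.85, [0, 0, 3], [0, 0, 0]]
    - [0.85, [0, 0, 3], [0, 0, 0]]
    - [0.85, [0, 0, 3], [0, 0, 0]]

```text
time_s: 3.6
tcp_pos: [0.4579, -0.056, 0.0324]
eef_rot: [180.0, -0.0, -90.0]
contact_force: [-0.3, -0.0, 0.5]
gripper_width: 0.0741
gripper_force: 0.0
```

carry_out:
  deltas:
    - [0, [0, 0, 0], [0, 0, 0]]
    - [0, [0, 0, 0], [0, 0, 0]]
    - [0, [0, 0, 0], [0, 0, 0]]
    - [0, [0, 0, 0], [0, 0, 0]]
    - [0, [0, 0, 0], [0, 0, 0]]
    - [0, [0, 0, 0], [0, 0, 0]]
    - [0, [0, 0, 0], [0, 0, 0]]

```text
time_s: 4.3
tcp_pos: [0.458, -0.056, 0.0326]
eef_rot: [-180.0, 0.0, -90.0]
contact_force: [-0.0, -0.1, 0.3]
gripper_width: 0.0618
gripper_force: 35.0
```

carry_out:
  deltas:
    - [0, [0, 0, -3], [0, 0, 0]]
    - [0, [0, 0, -12], [0, 0, 0]]
    - [0, [0, 0, -30], [0, 0, 0]]
    - [0, [0, 0, -55], [0, 0, 0]]
    - [0, [0, 0, -85], [0, 0, 0]]
    - [0, [0, 0, -115], [0, 0, 0]]
    - [0, [0, 0, -145], [0, 0, 0]]
    - [0, [0, 0, -168], [0, 0, 0]]
    - [0, [0, 0, -180], [0, 0, 0]]
    - [0, [0, 0, -185], [0, 0, 0]]
    - [0, [0, 0, -185], [0, 0, 0]]
    - [0, [0, 0, -185], [0, 0, 0]]

```text
time_s: 5.5
tcp_pos: [0.4572, -0.0561, 0.2164]
eef_rot: [179.9, -0.0, -90.0]
contact_force: [0.9, 0.2, -2.7]
gripper_width: 0.0616
gripper_force: 35.0
```

carry_out:
  deltas:
    - [0, [0, 0, 0], [0, 0, 0]]
    - [0, [0, 0, 0], [0, 0, 0]]

```text
time_s: 5.7
tcp_pos: [0.4576, -0.0561, 0.2167]
eef_rot: [179.9, -0.0, -90.0]
contact_force: [0.3, 0.5, -2.5]
gripper_width: 0.0616
gripper_force: 35.0
```

```bash
python3 - <<'E'
from h import *
print(r.get_state())
im,d=r.capture("side"); print(r.get_state()["contact_force"]); save("lift",im[60:480,160:560])
E
```

```text
{'time_s': 5.7, 'joints': array([ 1.75891925e+01,  4.23014558e-01, -2.59125318e+01, -6.03882468e-03,
       -6.37669795e+01, -1.75899684e+01]), 'qd': array([ 0.06184826, -0.21230036,  0.31358405,  0.17553193, -0.101896  ,
        0.05994623]), 'joint_torque': array([-5.63081980e-03, -2.94788897e+01,  2.87197047e+01,  6.99945062e+00,
        6.32708878e-03, -2.23829284e-04]), 'tcp_pos': array([ 0.45758856, -0.05610875,  0.21665948]), 'eef_rot': array([ 1.79900632e+02, -2.58246409e-02, -9.00034277e+01]), 'contact_force': array([ 0.25092566,  0.54793137, -2.46749538]), 'moment': array([ 0.00275109, -0.0353443 , -0.04287975]), 'gripper_force': 34.999961256980896, 'gripper_width': 0.061614801396777524}
[ 0.70282386 -0.05897868 -1.41810275]
```

View pics/lift.png

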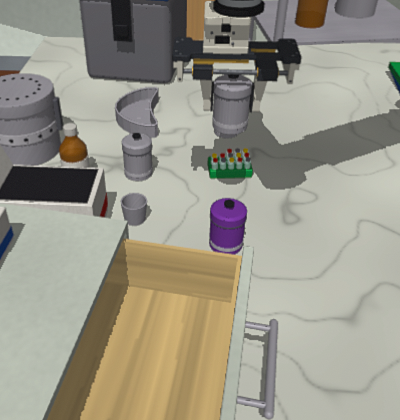

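T3 is light: about 2 N, and a full tin would read at least 4.2 N. The picture shows it hanging upright at (232,105). I carry it to the far drawer spot.

carry_out:
  deltas:
    - [0, [-9, -2, 0], [0, 0, -0.03]]
    - [0, [-31, -7, 0], [0, 0, -0.1]]
    - [0, [-67, -15, 0], [0, 0, -0.214]]
    - [0, [-112, -25, 0], [0, 0, -0.357]]
    - [0, [-157, -36, 0], [0, 0, -0.5]]
    - [0, [-202, -46, 0], [0, 0, -0.643]]
    - [0, [-247, -56, 0], [0, 0, -0.785]]
    - [0, [-292, -66, 0], [0, 0, -0.928]]
    - [0, [-336, -76, 0], [0, 0, -1.071]]
    - [0, [-381, -87, 0], [0, 0, -1.214]]
    - [0, [-417, -95, 0], [0, 0, -1.328]]
    - [0, [-440, -100, 0], [0, 0, -1.4]]

```text
time_s: 6.95
tcp_pos: [0.5578, 0.3873, 0.2163]
eef_rot: [180.0, 0.0, -9.4]
contact_force: [0.2, -0.6, -2.2]
gripper_width: 0.0614
gripper_force: 35.0
```

carry_out:
  deltas:
    - [0, [0, 0, 0], [0, 0, 0]]
    - [0, [0, 0, 0], [0, 0, 0]]
    - [0, [0, 0, 0], [0, 0, 0]]
    - [0, [0, 0, 0], [0, 0, 0]]

```text
time_s: 7.35
tcp_pos: [0.5579, 0.3832, 0.2179]
eef_rot: [-180.0, -0.0, -9.8]
contact_force: [0.6, 0.3, -2.2]
gripper_width: 0.0615
gripper_force: 35.0
```

```bash
cat > go.py <<'E'
import sys; from h import *
from scipy.spatial.transform import Rotation as R
x,y,yaw=map(float,sys.argv[1:4]); s=r.get_state(); M=R.from_euler("xyz",s["eef_rot"],degrees=True)
w=np.array([x,y,s["tcp_pos"][2]])-s["tcp_pos"]
T=R.from_euler("xyz",[180,0,yaw],degrees=True)
print("t",s["time_s"],"z",s["tcp_pos"][2].round(4),"eef",s["eef_rot"].round(2),"tool mm",(1000*M.inv().apply(w)).round(1),"rot",(M.inv()*T).as_rotvec().round(3),"F",s["contact_force"].round(2))
E
python3 go.py .5596 .3924 -8.2
```

```text
t 7.35 z 0.2179 eef [-1.7999e+02 -1.0000e-02 -9.8400e+00] tool mm [ 0.1 -9.3  0. ] rot [-0.    -0.    -0.029] F [ 0.59  0.35 -2.19]
```

carry_out:
  deltas:
    - [0, [0, -5, 0], [0, 0, -0.015]]
    - [0, [0, -9, 0], [0, 0, -0.028]]
    - [0, [0, -9, 20], [0, 0, -0.028]]
    - [0, [0, -9, 50], [0, 0, -0.028]]
    - [0, [0, -9, 85], [0, 0, -0.028]]
    - [0, [0, -9, 115], [0, 0, -0.028]]
    - [0, [0, -9, 138], [0, 0, -0.028]]
    - [0, [0, -9, 152], [0, 0, -0.028]]
    - [0, [0, -9, 157], [0, 0, -0.028]]
    - [0, [0, -9, 159], [0, 0, -0.028]]
    - [0, [0, -9, 159], [0, 0, -0.028]]
    - [0, [0, -9, 159], [0, 0, -0.028]]

```text
time_s: 8.55
tcp_pos: [0.5601, 0.3935, 0.0599]
eef_rot: [-179.9, -0.1, -8.2]
contact_force: [-1.2, 0.3, -2.0]
gripper_width: 0.0614
gripper_force: 35.0
```

carry_out:
  deltas:
    - [0, [0, 0, 1], [0, 0, 0]]
    - [0, [0, 0, 2], [0, 0, 0]]
    - [0, [0, 0, 2], [0, 0, 0]]

```text
time_s: 8.85
tcp_pos: [0.5595, 0.3928, 0.0567]
eef_rot: [-180.0, -0.0, -8.2]
contact_force: [-0.7, -0.2, -2.1]
gripper_width: 0.0614
gripper_force: 35.0
```

carry_out:
  deltas:
    - [0, [0, 0, 1], [0, 0, 0]]
    - [0, [0, 0, 2], [0, 0, 0]]
    - [0, [0, 0, 2], [0, 0, 0]]

```text
time_s: 9.15
tcp_pos: [0.5596, 0.3929, 0.0547]
eef_rot: [-180.0, -0.0, -8.2]
contact_force: [0.3, 0.0, -0.9]
gripper_width: 0.0617
gripper_force: 35.0
```

carry_out:
  deltas:
    - [0, [0, 0, 1], [0, 0, 0]]
    - [0, [0, 0, 1], [0, 0, 0]]
    - [0, [0, 0, 1], [0, 0, 0]]

```text
time_s: 9.45
tcp_pos: [0.5601, 0.3928, 0.0546]
eef_rot: [-180.0, -0.1, -8.2]
contact_force: [-0.9, -2.2, 5.4]
gripper_width: 0.0615
gripper_force: 35.0
```

carry_out:
  deltas:
    - [0.85, [0, 0, 0], [0, 0, 0]]
    - [0.85, [0, 0, 0], [0, 0, 0]]
    - [0.85, [0, 0, 0], [0, 0, 0]]
    - [0.85, [0, 0, 0], [0, 0, 0]]
    - [0.85, [0, 0, -8], [0, 0, 0]]
    - [0.85, [0, 0, -25], [0, 0, 0]]
    - [0.85, [0, 0, -50], [0, 0, 0]]
    - [0.85, [0, 0, -90], [0, 0, 0]]
    - [0.85, [0, 0, -135], [0, 0, 0]]
    - [1, [0, 0, -165], [0, 0, 0]]
    - [1, [0, 0, -175], [0, 0, 0]]
    - [1, [0, 0, -175], [0, 0, 0]]

```text
time_s: 10.65
tcp_pos: [0.5601, 0.3934, 0.2311]
eef_rot: [-179.8, -0.1, -8.2]
contact_force: [0.4, 0.1, -0.2]
gripper_width: 0.0868
gripper_force: 0.0
```

```bash
python3 - <<'E'
from h import *
im,d=r.capture("scene"); W=pts(r.get_calibration("scene"),d); save("placed",cv2.resize(im[150:340,370:600],None,fx=3,fy=3))
E
python3 go.py .6363 -.162 0; python3 go.py .446 -.344 0
```

```text
t 10.7 z 0.2289 eef [-1.7994e+02 -1.0000e-02 -8.1900e+00] tool mm [ 1.552e+02  5.383e+02 -5.000e-01] rot [-0.001 -0.    -0.143] F [-0.04  1.18 -1.26]
t 10.7 z 0.2289 eef [-1.7994e+02 -1.0000e-02 -8.1900e+00] tool mm [ -7.2 745.5  -0.8] rot [-0.001 -0.    -0.143] F [-0.04  1.18 -1.26]
```

View pics/placed.png

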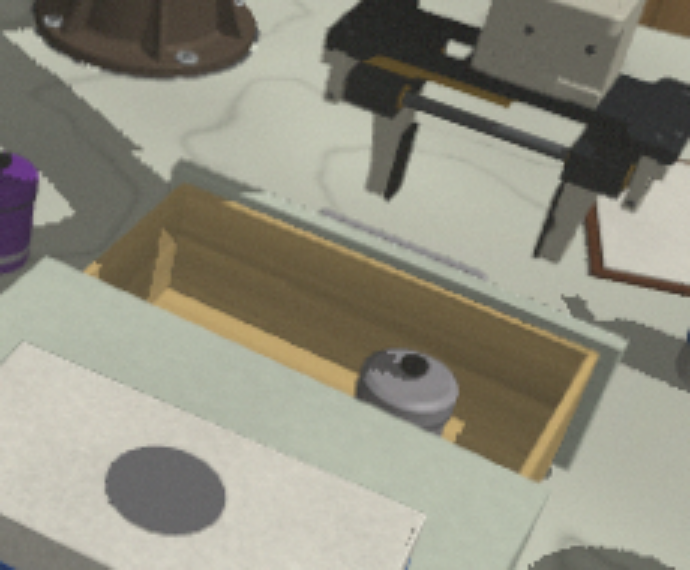

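T3 stands upright in the drawer at (410,385). On to T2.

carry_out:
  deltas:
    - [1, [5, 17, 0], [0, 0, -0.01]]
    - [1, [15, 54, 0], [0, 0, -0.02]]
    - [1, [28, 97, 0], [0, 0, -0.03]]
    - [1, [41, 142, 0], [0, 0, -0.04]]
    - [1, [54, 188, 0], [0, 0, -0.06]]
    - [1, [67, 234, 0], [0, 0, -0.07]]
    - [1, [81, 280, 0], [0, 0, -0.08]]
    - [1, [94, 326, 0], [0, 0, -0.1]]
    - [1, [107, 372, 0], [0, 0, -0.11]]
    - [1, [120, 417, 0], [0, 0, -0.12]]
    - [1, [133, 463, 0], [0, 0, -0.13]]
    - [1, [144, 500, 0], [0, 0, -0.14]]

```text
time_s: 11.9
tcp_pos: [0.6298, -0.125, 0.2262]
eef_rot: [180.0, 0.2, -0.2]
contact_force: [0.8, 0.3, -0.4]
gripper_width: 0.0881
gripper_force: 0.0
```

carry_out:
  deltas:
    - [1, [9, 28, 0], [0, 0, 0]]
    - [1, [11, 38, 0], [0, 0, 0]]
    - [1, [11, 38, 0], [0, 0, 0]]
    - [1, [11, 38, 0], [0, 0, 0]]
    - [1, [11, 38, 0], [0, 0, 0]]

```text
time_s: 12.4
tcp_pos: [0.6415, -0.1595, 0.228]
eef_rot: [-180.0, 0.0, -0.1]
contact_force: [0.3, 0.4, 0.1]
gripper_width: 0.088
gripper_force: 0.0
```

```bash
python3 go.py .6363 -.162 0
```

```text
t 12.4 z 0.228 eef [-1.7999e+02  5.0000e-02 -1.0000e-01] tool mm [-5.2  2.5  0. ] rot [-0.     0.001 -0.002] F [0.32 0.43 0.14]
```

carry_out:
  deltas:
    - [1, [-5, 2, 10], [0, 0, 0]]
    - [1, [-5, 2, 40], [0, 0, 0]]
    - [1, [-5, 2, 75], [0, 0, 0]]
    - [1, [-5, 2, 110], [0, 0, 0]]
    - [1, [-5, 2, 140], [0, 0, 0]]
    - [1, [-5, 2, 163], [0, 0, 0]]
    - [1, [-5, 2, 180], [0, 0, 0]]
    - [1, [-5, 2, 190], [0, 0, 0]]
    - [1, [-5, 2, 195], [0, 0, 0]]
    - [1, [-5, 2, 195], [0, 0, 0]]
    - [1, [-5, 2, 195], [0, 0, 0]]

```text
time_s: 13.5
tcp_pos: [0.6374, -0.1625, 0.0345]
eef_rot: [180.0, -0.1, -0.1]
contact_force: [-0.2, 0.2, 0.0]
gripper_width: 0.0872
gripper_force: 0.0
```

carry_out:
  deltas:
    - [0, [0, 0, 0], [0, 0, 0]]
    - [0, [0, 0, 0], [0, 0, 0]]
    - [0, [0, 0, 0], [0, 0, 0]]
    - [0, [0, 0, 0], [0, 0, 0]]
    - [0, [0, 0, 0], [0, 0, 0]]
    - [0, [0, 0, 0], [0, 0, 0]]
    - [0, [0, 0, 0], [0, 0, 0]]
    - [0, [0, 0, 0], [0, 0, 0]]

```text
time_s: 14.3
tcp_pos: [0.637, -0.1626, 0.0339]
eef_rot: [180.0, -0.0, -0.2]
contact_force: [-0.3, 0.9, 3.6]
gripper_width: 0.0613
gripper_force: 35.0
```

carry_out:
  deltas:
    - [0.85, [0, 0, 0], [0, 0, 0]]
    - [0.85, [0, 0, 0], [0, 0, 0]]
    - [0.85, [0, 0, 0], [0, 0, 0]]
    - [0.85, [0, 0, 1], [0, 0, 0]]
    - [0.85, [0, 0, 2], [0, 0, 0]]
    - [0.85, [0, 0, 2], [0, 0, 0]]
    - [0, [0, 0, 2], [0, 0, 0]]
    - [0, [0, 0, 2], [0, 0, 0]]
    - [0, [0, 0, 2], [0, 0, 0]]
    - [0, [0, 0, 2], [0, 0, 0]]
    - [0, [0, 0, 2], [0, 0, 0]]
    - [0, [0, 0, 2], [0, 0, 0]]

```text
time_s: 15.5
tcp_pos: [0.6368, -0.1625, 0.0316]
eef_rot: [-180.0, -0.0, -0.2]
contact_force: [0.0, 0.5, -0.0]
gripper_width: 0.0615
gripper_force: 35.0
```

carry_out:
  deltas:
    - [0, [0, 0, -3], [0, 0, 0]]
    - [0, [0, 0, -12], [0, 0, 0]]
    - [0, [0, 0, -30], [0, 0, 0]]
    - [0, [0, 0, -55], [0, 0, 0]]
    - [0, [0, 0, -85], [0, 0, 0]]
    - [0, [0, 0, -115], [0, 0, 0]]
    - [0, [0, 0, -145], [0, 0, 0]]
    - [0, [0, 0, -168], [0, 0, 0]]
    - [0, [0, 0, -180], [0, 0, 0]]
    - [0, [0, 0, -185], [0, 0, 0]]
    - [0, [0, 0, -185], [0, 0, 0]]
    - [0, [0, 0, -185], [0, 0, 0]]

```text
time_s: 16.7
tcp_pos: [0.6361, -0.1624, 0.2151]
eef_rot: [-180.0, 0.1, -0.2]
contact_force: [1.0, 0.5, -2.2]
gripper_width: 0.0614
gripper_force: 35.0
```

carry_out:
  deltas:
    - [0, [0, 0, 0], [0, 0, 0]]
    - [0, [0, 0, 0], [0, 0, 0]]

```text
time_s: 16.9
tcp_pos: [0.6364, -0.1625, 0.2154]
eef_rot: [-180.0, 0.1, -0.2]
contact_force: [-0.4, 0.8, -1.7]
gripper_width: 0.0616
gripper_force: 35.0
```

```bash
python3 go.py .5424 .2736 -8.2; python3 go.py .6363 -.162 0
```

```text
t 16.9 z 0.2154 eef [-1.8e+02  1.0e-01 -1.6e-01] tool mm [-9.520e+01 -4.359e+02  2.000e-01] rot [0.    0.002 0.14 ] F [-0.42  0.81 -1.69]
t 16.9 z 0.2154 eef [-1.8e+02  1.0e-01 -1.6e-01] tool mm [-0.1 -0.5  0. ] rot [-0.     0.002 -0.003] F [-0.42  0.81 -1.69]
```

T2 is light too, so T1 is the full one. I carry T2 to the near drawer spot.

carry_out:
  deltas:
    - [0, [-2, -9, 0], [0, 0, 0.003]]
    - [0, [-7, -31, 0], [0, 0, 0.01]]
    - [0, [-14, -67, 0], [0, 0, 0.02]]
    - [0, [-24, -112, 0], [0, 0, 0.035]]
    - [0, [-33, -157, 0], [0, 0, 0.05]]
    - [0, [-42, -202, 0], [0, 0, 0.063]]
    - [0, [-52, -247, 0], [0, 0, 0.077]]
    - [0, [-61, -292, 0], [0, 0, 0.09]]
    - [0, [-71, -336, 0], [0, 0, 0.105]]
    - [0, [-80, -381, 0], [0, 0, 0.12]]
    - [0, [-88, -417, 0], [0, 0, 0.13]]
    - [0, [-92, -438, 0], [0, 0, 0.14]]

```text
time_s: 18.1
tcp_pos: [0.5447, 0.2788, 0.2164]
eef_rot: [-180.0, 0.0, -8.1]
contact_force: [0.0, -0.2, -2.3]
gripper_width: 0.0615
gripper_force: 35.0
```

carry_out:
  deltas:
    - [0, [-2, -5, 0], [0, 0, 0]]
    - [0, [-3, -8, 0], [0, 0, 0]]
    - [0, [-3, -8, 0], [0, 0, 0]]
    - [0, [-3, -8, 0], [0, 0, 0]]
    - [0, [-3, -8, 0], [0, 0, 0]]

```text
time_s: 18.6
tcp_pos: [0.5444, 0.2831, 0.2167]
eef_rot: [-180.0, -0.0, -8.2]
contact_force: [-0.3, 0.3, -1.9]
gripper_width: 0.0613
gripper_force: 35.0
```

```bash
python3 go.py .5438 .2835 -8.2
```

```text
t 18.6 z 0.2167 eef [-180.     -0.     -8.25] tool mm [-0.7 -0.3 -0. ] rot [-0.    -0.    -0.001] F [-0.27  0.27 -1.85]
```

Contact is expected at about z 0.0535, 163 mm lower.

carry_out:
  deltas:
    - [0, [0, 0, 10], [0, 0, 0]]
    - [0, [0, 0, 35], [0, 0, 0]]
    - [0, [0, 0, 65], [0, 0, 0]]
    - [0, [0, 0, 95], [0, 0, 0]]
    - [0, [0, 0, 122], [0, 0, 0]]
    - [0, [0, 0, 142], [0, 0, 0]]
    - [0, [0, 0, 154], [0, 0, 0]]
    - [0, [0, 0, 158], [0, 0, 0]]
    - [0, [0, 0, 160], [0, 0, 0]]
    - [0, [0, 0, 160], [0, 0, 0]]
    - [0, [0, 0, 160], [0, 0, 0]]

```text
time_s: 19.7
tcp_pos: [0.5447, 0.2845, 0.0576]
eef_rot: [-179.9, -0.1, -8.2]
contact_force: [-0.2, -0.6, -1.2]
gripper_width: 0.0616
gripper_force: 35.0
```

carry_out:
  deltas:
    - [0, [0, 0, 1], [0, 0, 0]]
    - [0, [0, 0, 2], [0, 0, 0]]
    - [0, [0, 0, 2], [0, 0, 0]]

```text
time_s: 20.0
tcp_pos: [0.5442, 0.2841, 0.0547]
eef_rot: [-180.0, -0.0, -8.2]
contact_force: [0.0, -0.4, -1.7]
gripper_width: 0.0614
gripper_force: 35.0
```

carry_out:
  deltas:
    - [0, [0, 0, 1], [0, 0, 0]]
    - [0, [0, 0, 1], [0, 0, 0]]
    - [0, [0, 0, 1], [0, 0, 0]]

```text
time_s: 20.3
tcp_pos: [0.5442, 0.2841, 0.0536]
eef_rot: [-180.0, -0.0, -8.2]
contact_force: [-0.2, -0.0, -0.8]
gripper_width: 0.061
gripper_force: 35.0
```

carry_out:
  deltas:
    - [0, [0, 0, 1], [0, 0, 0]]
    - [0, [0, 0, 1], [0, 0, 0]]
    - [0, [0, 0, 1], [0, 0, 0]]

```text
time_s: 20.6
tcp_pos: [0.5447, 0.2841, 0.0534]
eef_rot: [-180.0, -0.1, -8.2]
contact_force: [1.1, -0.8, 6.0]
gripper_width: 0.0613
gripper_force: 35.0
```

carry_out:
  deltas:
    - [0.85, [0, 0, 0], [0, 0, 0]]
    - [0.85, [0, 0, 0], [0, 0, 0]]
    - [0.85, [0, 0, 0], [0, 0, 0]]
    - [0.85, [0, 0, 0], [0, 0, 0]]
    - [0.85, [0, 0, -8], [0, 0, 0]]
    - [0.85, [0, 0, -25], [0, 0, 0]]
    - [0.85, [0, 0, -50], [0, 0, 0]]
    - [0.85, [0, 0, -90], [0, 0, 0]]
    - [0.85, [0, 0, -135], [0, 0, 0]]
    - [1, [0, 0, -165], [0, 0, 0]]
    - [1, [0, 0, -175], [0, 0, 0]]
    - [1, [0, 0, -175], [0, 0, 0]]

```text
time_s: 21.8
tcp_pos: [0.5447, 0.2845, 0.2298]
eef_rot: [-179.8, -0.1, -8.2]
contact_force: [0.1, -0.4, -0.2]
gripper_width: 0.0869
gripper_force: 0.0
```

```bash
python3 - <<'E'
from h import *
im,d=r.capture("side"); save("placed2",im)
E
python3 go.py .446 -.344 0
```

```text
t 21.85 z 0.2278 eef [-1.7994e+02 -1.0000e-02 -8.1900e+00] tool mm [-7.500e+00  6.356e+02 -6.000e-01] rot [-0.001 -0.    -0.143] F [ 0.59 -0.61 -1.19]
```

View pics/placed2.png

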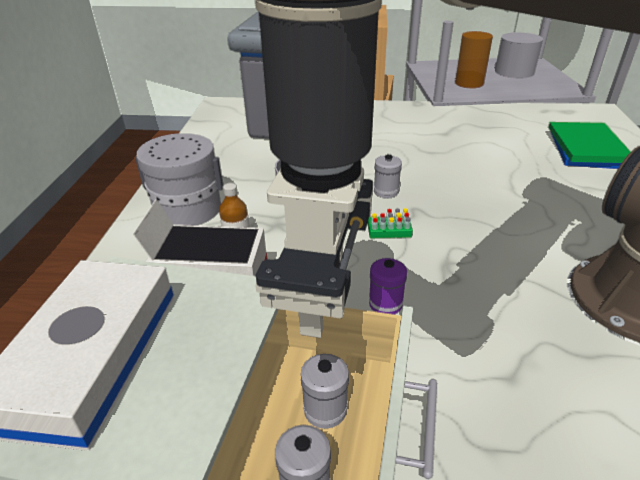

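Both tins stand upright in the drawer, at (325,390) and (303,460). The rest is in place and T1 is at (388,175).

carry_out:
  deltas:
    - [1, [0, 18, 0], [0, 0, -0.01]]
    - [1, [-1, 55, 0], [0, 0, -0.02]]
    - [1, [-1, 100, 0], [0, 0, -0.03]]
    - [1, [-2, 147, 0], [0, 0, -0.04]]
    - [1, [-2, 194, 0], [0, 0, -0.05]]
    - [1, [-3, 241, 0], [0, 0, -0.06]]
    - [1, [-3, 288, 0], [0, 0, -0.07]]
    - [1, [-4, 335, 0], [0, 0, -0.08]]
    - [1, [-5, 382, 0], [0, 0, -0.09]]
    - [1, [-5, 429, 0], [0, 0, -0.1]]
    - [1, [-6, 476, 0], [0, 0, -0.12]]
    - [1, [-6, 520, 0], [0, 0, -0.13]]

```text
time_s: 23.05
tcp_pos: [0.462, -0.2318, 0.2261]
eef_rot: [-180.0, 0.1, -0.7]
contact_force: [1.0, 0.3, -0.0]
gripper_width: 0.0877
gripper_force: 0.0
```

```bash
python3 go.py .446 -.344 0
```

```text
t 23.05 z 0.2261 eef [-1.7997e+02  1.5000e-01 -6.9000e-01] tool mm [-14.7 112.4  -0. ] rot [-0.001  0.003 -0.012] F [ 0.96  0.27 -0.  ]
```

carry_out:
  deltas:
    - [1, [-5, 40, 0], [0, 0, -0.01]]
    - [1, [-10, 78, 0], [0, 0, -0.012]]
    - [1, [-13, 102, 0], [0, 0, -0.012]]
    - [1, [-14, 112, 0], [0, 0, -0.012]]
    - [1, [-14, 112, 0], [0, 0, -0.012]]
    - [1, [-14, 112, 0], [0, 0, -0.012]]
    - [1, [-14, 112, 0], [0, 0, -0.012]]

```text
time_s: 23.75
tcp_pos: [0.4487, -0.3407, 0.2272]
eef_rot: [-180.0, 0.0, 0.0]
contact_force: [0.2, 0.3, 0.5]
gripper_width: 0.0877
gripper_force: 0.0
```

```bash
python3 go.py .446 -.344 0
```

```text
t 23.75 z 0.2272 eef [-1.7998e+02  3.0000e-02  1.0000e-02] tool mm [-2.7  3.3 -0. ] rot [-0.  0.  0.] F [0.18 0.31 0.52]
```

carry_out:
  deltas:
    - [1, [-3, 3, 10], [0, 0, 0]]
    - [1, [-3, 3, 40], [0, 0, 0]]
    - [1, [-3, 3, 75], [0, 0, 0]]
    - [1, [-3, 3, 110], [0, 0, 0]]
    - [1, [-3, 3, 140], [0, 0, 0]]
    - [1, [-3, 3, 163], [0, 0, 0]]
    - [1, [-3, 3, 180], [0, 0, 0]]
    - [1, [-3, 3, 191], [0, 0, 0]]
    - [1, [-3, 3, 196], [0, 0, 0]]
    - [1, [-3, 3, 196], [0, 0, 0]]
    - [1, [-3, 3, 196], [0, 0, 0]]
    - [1, [-3, 3, 196], [0, 0, 0]]

```text
time_s: 24.95
tcp_pos: [0.4464, -0.3448, 0.0325]
eef_rot: [180.0, -0.1, -0.0]
contact_force: [-0.6, 0.3, 0.8]
gripper_width: 0.0878
gripper_force: 0.0
```

carry_out:
  deltas:
    - [0, [0, 0, 0], [0, 0, 0]]
    - [0, [0, 0, 0], [0, 0, 0]]
    - [0, [0, 0, 0], [0, 0, 0]]
    - [0, [0, 0, 0], [0, 0, 0]]
    - [0, [0, 0, 0], [0, 0, 0]]
    - [0, [0, 0, 0], [0, 0, 0]]
    - [0, [0, 0, 0], [0, 0, 0]]
    - [0, [0, 0, 0], [0, 0, 0]]
  squeeze: 45

```text
time_s: 25.75
tcp_pos: [0.4459, -0.3445, 0.0317]
eef_rot: [-180.0, -0.0, -0.0]
contact_force: [0.1, 2.4, 3.9]
gripper_width: 0.061
gripper_force: 45.0
```

carry_out:
  deltas:
    - [0, [0, 0, -3], [0, 0, 0]]
    - [0, [0, 0, -12], [0, 0, 0]]
    - [0, [0, 0, -30], [0, 0, 0]]
    - [0, [0, 0, -55], [0, 0, 0]]
    - [0, [0, 0, -85], [0, 0, 0]]
    - [0, [0, 0, -115], [0, 0, 0]]
    - [0, [0, 0, -145], [0, 0, 0]]
    - [0, [0, 0, -175], [0, 0, 0]]
    - [0, [0, 0, -205], [0, 0, 0]]
    - [0, [0, 0, -230], [0, 0, 0]]
    - [0, [0, 0, -245], [0, 0, 0]]
    - [0, [0, 0, -252], [0, 0, 0]]

```text
time_s: 26.95
tcp_pos: [0.4458, -0.3448, 0.2853]
eef_rot: [180.0, -0.1, -0.1]
contact_force: [0.2, -0.2, -5.4]
gripper_width: 0.0609
gripper_force: 45.0
```

carry_out:
  deltas:
    - [0, [0, 0, 0], [0, 0, 0]]
    - [0, [0, 0, 0], [0, 0, 0]]
    - [0, [0, 0, 0], [0, 0, 0]]
    - [0, [0, 0, 0], [0, 0, 0]]
    - [0, [0, 0, 0], [0, 0, 0]]
    - [0, [0, 0, 0], [0, 0, 0]]
    - [0, [0, 0, 0], [0, 0, 0]]
    - [0, [0, 0, 0], [0, 0, 0]]

```text
time_s: 27.75
tcp_pos: [0.4458, -0.3446, 0.2835]
eef_rot: [-180.0, 0.0, -0.0]
contact_force: [1.6, -0.3, -4.5]
gripper_width: 0.0613
gripper_force: 45.0
```

```bash
python3 - <<'E'
from h import *
im,d=r.capture("scene"); save("end",im); print(r.get_state()["contact_force"],r.get_state()["tcp_pos"])
E
```

```text
[-0.09562639  0.45744367 -4.82045424] [ 0.44580447 -0.34462744  0.28356389]
```

View pics/end.png

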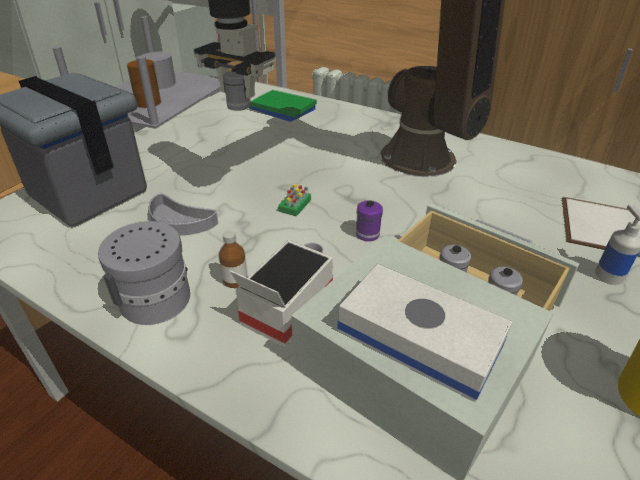

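The final picture shows the two light tins upright in the drawer at (455,257) and (505,278). The full one, reading about 4.8 N, is held upright at (236,90) with its base about 25 cm up.

```bash
python3 -c "
from plant import r; print(r.close_job())"
```

```text
the job is handed in; nothing more can be done
None
```

The job is handed in: the two light tins (about 2 N each) stand upright in the drawer, and the full one (about 4.8 N) is gripped and held steady with its base about 25 cm above the counter.

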